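# Pack the travel lockbox and hold its reset in

## Robot

A 6-joint arm with a two-finger parallel gripper is mounted at the origin on the work surface. World frame = base frame: x ahead of the robot, y to its left, z up, the work surface at z = 0. Lengths are in m, angles in rad, forces in N, time in s.
With the tool pointing down it reaches from about 0.3 to 0.875 m from the base axis. Payload 6.4 kg.
Tool frame: the origin (TCP) lies midway between the tips of the shut fingers; the grasp point (between the pads) lies 19 mm behind it (ctrl.tcp_to_grasp is the distance from the TCP to the grasp point, in m); z points along the fingers, y is the direction in which the jaws open and shut (so a half turn about z gives the same grasp; the last joint's range is limited). The gripper opens to 85 mm and grips with 20 to 120 N. Pads are 22 mm wide; open, the fingers measure 114 mm over their backs; the gripper's body (76 mm by 85 mm) begins 54 mm behind the grasp point. The pads swing forward as they close: fully open they stand 13 mm farther back than shut.
Start: joints at [0.947, 0.181, 1.607, -0, 1.354, -0.206], TCP at [0.233, 0.526, 0.231] pointing down, gripper open.
Joint ranges: [-2.99, 2.99], [-0.89, 2.07], [0.3, 2.58], [-1.14, 4.28], [0, 2.63], [-3.12, 3.12]. Speed limits (rad/s): [2.57, 2.57, 3.01, 3.14, 3.14, 3.14].

## Interface

Orientations are given as a unit quaternion [w, x, y, z].
In Python, from bench import monitor, imaging, order, spotter, ctrl gives the robot as it stands.
- The arm moves only by the shell command python3 -m pendant 'ROWS'. ROWS is JSON, a list that holds one entry, the list of rows, each a list of 5 numbers: the shift along the world's x, y, z in mm, then the turn about the world's z in degrees, then the finger opening in mm, from 0 to 85.4. A call has 1 to 8 rows; each row shifts and turns the commanded pose from where the row before left it; what a row does not reach is not made up. A row lasts 1/8 s, in which the tool goes at most 62.5 mm and 10.7 degrees, less where a joint would pass 70% of its speed; a pose out of reach is approached as far as the arm can. A call with a gripper value outside its range is refused whole. The fingers move at their own pace and stop on an object; the grip force is fixed at half the most. Time passes only in rows, so rows that do not move let the fingers close. It gives the time, the measured TCP pose, the force and the opening at its end, in the units of the state.
- monitor.get_obs(): the state, without advancing time (a new reading comes with each control period).
- imaging.camera(name): name is "scene" or "top" or "wrist"; returns a dict with "img" (480x640x3 uint8, red, green, blue), "vfov" (degrees; the focal length in pixels is half the picture's height over the tangent of half this angle, whatever the lens; pixels are square), "cx", "cy" (the principal point, pixels), "origin" and "orientation" of the camera in the world. Camera axes: x right, y down, z forward; pixel columns grow to the right and rows downward; lengths in m; the calibration is good to about 2 mm. A picture is of the moment at which its call begins. There is no depth.
- order.hand_in(): hands the job in, once; it reports no verdict.
Trained networks look in the newest picture that a camera, given by its name, has taken for a name from the list of things; names that differ only in an ending like _2 or _b are one class to them, and where a whole thing is asked for, a point or a joint stands for the part that bears it (a point fixed in the world has none). Each returns a list of dicts, best first, with "confidence" (0 to 1); they miss things now and then, are a little off and sometimes report something else, mostly with a low value. They report only what shows in the picture. A call takes as long as a camera call.
- spotter.recognise(camera, thing): "at" ([x, y, z] in m, in the coordinates of the camera as it stood for that picture, good to about 4 mm: the middle of the surface that is visible of it).
- spotter.tip_of(camera, thing): "at" ([x, y, z] in m, in the coordinates of the camera as it stood for that picture, good to about 4 mm: a listed point, or the origin of a listed thing).
The state is a dict: "time_s": time; "q": joint angles; "dq": joint speeds; "joint_efforts": joint torques, N m; "eef_pos": TCP position; "eef_rot": TCP orientation; "wrist_force": force on the tool from outside, world axes, zero at the start; "torque": the same for the moment, N m; "opening": opening from 0.0 (shut) to 1.0 (fully open).
Only numpy, scipy, OpenCV 4.12 (cv2) and the standard library are available. Lean on these libraries where they do the work, as an engineer would, in place of code of your own. Each camera call takes 0.05 s, during which the arm holds its last target. There are 200 camera calls.

## Task

I am packing my travel lockbox and giving it a new code: tip the three pieces of jewellery off the green dish into the lined well of the open lockbox, and set the empty dish back down flat on the table. Then take the steel hair stick out of the glass kajal holder, reach its point down through the red-ringed hole in the lockbox's control strip and press the recessed reset button right to its stop without forcing it; finish still gripping the stick and holding the button down with it, so that I can key in the code. Leave the mirror, the combs, the hairpin box and the glass holder where they are.

Things in the scene. Friction and masses are not known exactly. Their poses are not given: they have to be found in the camera images.
- lockbox: dark grey lockbox, fixed, opened out flat. Base shell 210 (x) x 165 (y) x 46 mm high; origin: centre of its underside, on the table. The lid shell, same size, grey padding, lies open beyond its +y side (y = 86 to 252 mm). In the base a light grey control strip, top 40 mm high, 42 mm wide, runs along the -y side (battery hatch in its -x half, reset hole in its +x half); the rest is the blue well
- well (a point): centre of the lining on the floor of the base shell's well, 7 mm above the table; axes as the lockbox's. The well is 202 mm along x and 115 mm along y inside; the surrounding rim is 46 mm above the table, the strip on the -y side 40 mm
- reset_hole (a point): centre of the mouth of the round hole in the control strip, level with the strip's top, 40 mm above the table: 11 mm wide, straight down, its mouth countersunk to 14 mm, ringed by a 17 mm red wire 1 mm proud. The top of the round red reset button (9 mm wide) lies 22 mm below the mouth; the bore is too narrow for a finger
- reset_button (a joint): travel of the recessed reset button: 0 = out, 0.004 m = fully in at its stop (26 mm below the mouth). A spring pushes it back: 2 N to start it, 4 N fully in; beyond the stop it is rigid. More than 40 N from the stick would damage it
- dish: loose green glazed dish, 170 g; origin: centre of its bowl's underside. Round bowl 102 mm wide, slippery floor 84 mm wide, 5 mm thick (pieces slide at about 18 degrees of slope). Wall 20 mm high round the back (+x), lower at the sides; the front (-x) is open: the floor ramps up 9 degrees there to a lip 72 mm wide. Stem handle to +x: x = 52 to 107 mm, 14 x 14 mm, its middle 30 mm high, 18 mm end knob
- dish_handle (a point): the place to grip the dish: on the stem handle, 80 mm along the dish's +x from its origin and 30 mm above its underside; the stem is 14 mm across (dish y) here. Axes as the dish's
- dish_lip (a point): middle of the upper edge of the dish's open pouring lip, 54 mm along the dish's -x and 9 mm above its underside. Axes as the dish's
- locket: loose round brass locket, 20 mm wide, 8 mm thick, 15 g, lying in the dish at first; origin at the centre of its underside
- brooch: loose steel brooch with a dark red stone, 22 x 17 x 10 mm, 16 g, lying in the dish at first; origin at the centre of its underside
- ring: loose chunky brass finger ring, 22 mm outside, 8 mm high, 12 g, lying in the dish at first; origin at the centre of its underside
- holder: glass kajal holder, a loose clear block 80 (x) x 46 (y) x 58 mm high, 450 g; origin: centre of its underside. The hair stick stands in it at x = +18 mm; at x = -18 mm a black kajal pencil, 9 mm wide, top 101 mm above the table, is fixed in it: grip the stick with the fingers on its two y sides so that they miss the pencil
- stick: loose straight steel hair stick, 36 g, standing point down in the glass holder (leaning 2 degrees at most). Origin: its point; z runs up the stick. Round shaft 5 mm wide up to 64 mm, widening to a teal lacquered round handle, 13 mm wide from 79 to 127 mm, then a brass ball up to 139 mm. The point starts 8 mm above the table, in a bore 6.5 mm wide and 50 mm deep; it lifts straight out
- stick_handle (a point): middle of the stick's teal handle, 103 mm from its point along its z
- hairpin_box: bystander: round aluminium hairpin box with a twist cap, 72 mm wide, 28 mm high, loose; origin at the centre of its underside
- combs: bystander: two plastic combs, 140 mm long, crossed together, 10 mm high, loose; origin under the crossing, x along the middle between the two combs
- mirror: bystander: rectangular mirror lying flat in a wooden frame, 120 (x) x 200 (y) x 18 mm, its wooden sliding cover half open, loose; origin at the centre of its underside

How it is judged:
By the outcome, as a careful person would: the job done as asked, in the order asked, and still so for the second after the job is handed in, while the arm keeps its last pose, push and grip.
It also fails if it takes over 72 s, if anything falls off the work surface, if the arm or the gripper's body presses on something with over 40 N, if the wrist force passes 120 N, or if a joint passes its speed limit or range.

## Working session

There is one attempt and no reset: what is moved stays moved. The work goes in short steps, Python scripts to look and compute and a shell command to move; the robot and the scene stay as the last step left them, time stands still between calls to the robot, and variables do not carry over. Pictures are saved under pics/ and viewed, about 8 in all and at most 12, crops included, and the job is handed in when it is done.

```bash
mkdir -p pics; cat > h.py <<'E'
import numpy as np, cv2
from scipy.spatial.transform import Rotation as R
from bench import monitor, imaging, order, spotter, ctrl
def rot(q): return R.from_quat([q[1],q[2],q[3],q[0]])
def w(c,p): return rot(c["orientation"]).apply(p)+np.array(c["origin"])
def snap(cam,name=None):
    c=imaging.camera(cam)
    if name: cv2.imwrite(f"pics/{name}.png",c["img"][:,:,::-1])
    return c
def ray(c,u,v,z):
    "pixel -> world point at height z"
    f=c["img"].shape[0]/2/np.tan(np.radians(c["vfov"])/2)
    d=rot(c["orientation"]).apply([(u-c["cx"])/f,(v-c["cy"])/f,1]); o=np.array(c["origin"])
    return o+d*(z-o[2])/d[2]
def pix(c,p):
    f=c["img"].shape[0]/2/np.tan(np.radians(c["vfov"])/2)
    q=rot(c["orientation"]).inv().apply(np.array(p)-np.array(c["origin"]))
    return np.round([c["cx"]+f*q[0]/q[2],c["cy"]+f*q[1]/q[2]],1)
def see(cam,c,thing,fn="tip_of",n=1):
    for r in getattr(spotter,fn)(cam,thing)[:n]:
        p=w(c,r["at"]); print(cam,thing,fn,np.round(p*1000,0),"pix",pix(c,p),round(r["confidence"],2))
def st():
    o=monitor.get_obs(); e=rot(o["eef_rot"]).as_matrix()
    print("t",round(o["time_s"],2),"tcp",np.round(np.array(o["eef_pos"])*1000,1),"yaxis deg",np.round(np.degrees(np.arctan2(e[1,1],e[0,1])),1),"z",np.round(e[:,2],3),"F",np.round(o["wrist_force"],1),"T",np.round(o["torque"],2),"open",round(o["opening"],3)); return o
E
python3 - <<'E'
from h import *
st(); print(ctrl.tcp_to_grasp)
for cam in ("top","scene"):
    c=snap(cam,cam+"0")
    for t in "lockbox well reset_hole dish dish_handle dish_lip holder stick stick_handle locket brooch ring hairpin_box combs mirror".split(): see(cam,c,t)
E
```

```text
t 0.0 tcp [233.  525.1 230.4] yaxis deg 66.1 z [-0.001 -0.001 -1.   ] F [ 1.   0.3 -0.5] T [ 0.   -0.01 -0.  ] open 1.003
0.0187
top lockbox tip_of [477. 184.   0.] pix [169.2 306.4] 0.59
top well tip_of [473. 206.  11.] pix [153.6 307.8] 0.75
top reset_hole tip_of [527. 131.  39.] pix [195.8 273.8] 0.81
top dish tip_of [530. -64.   6.] pix [315.1 275.2] 0.89
top dish_handle tip_of [605. -64.  35.] pix [314.8 228.6] 0.84
top dish_lip tip_of [480. -51.   8.] pix [307.  304.7] 0.96
top holder tip_of [ 503. -320.   -0.] pix [463.8 292.5] 0.94
top stick tip_of [ 517. -317.   12.] pix [464.  283.3] 0.56
top stick_handle tip_of [ 514. -316.  117.] pix [486.7 276.9] 0.55
top locket tip_of [529. -83.   6.] pix [325.9 276.2] 0.61
top brooch tip_of [524. -37.   7.] pix [299.2 278.8] 0.5
top ring tip_of [553. -71.   9.] pix [318.9 262.2] 0.39
top hairpin_box tip_of [ 513. -317.  111.] pix [485.8 277.9] 0.24
top combs tip_of [ 696. -317.    1.] pix [455.8 185. ] 0.98
top mirror tip_of [781.  34.  -3.] pix [262.1 140.7] 0.89
scene lockbox tip_of [475. 187.  -1.] pix [393.9 207.3] 0.73
scene well tip_of [476. 209.   7.] pix [402.5 201.6] 0.79
scene reset_hole tip_of [528. 134.  43.] pix [389.5 211.9] 0.96
scene dish tip_of [532. -56.  -3.] pix [308.1 260.2] 0.95
scene dish_handle tip_of [612. -64.  34.] pix [326.1 273.6] 0.6
scene dish_lip tip_of [479. -56.  10.] pix [295.6 239.9] 0.95
scene holder tip_of [ 498. -320.    3.] pix [169.8 295.1] 0.84
scene stick tip_of [ 327. -156.    4.] pix [219.8 215.1] 0.29
scene stick_handle tip_of [ 516. -318.  111.] pix [164.3 256.9] 0.6
scene locket tip_of [481. -54.   9.] pix [296.8 240.5] 0.71
scene ring tip_of [552. -64.   3.] pix [309.5 265.9] 0.38
scene hairpin_box tip_of [ 327. -157.    4.] pix [219.1 215. ] 0.92
scene combs tip_of [ 699. -322.    0.] pix [210.4 380. ] 0.9
scene mirror tip_of [785.  28.   1.] pix [423.4 332.2] 0.68
```

View pics/top0.png

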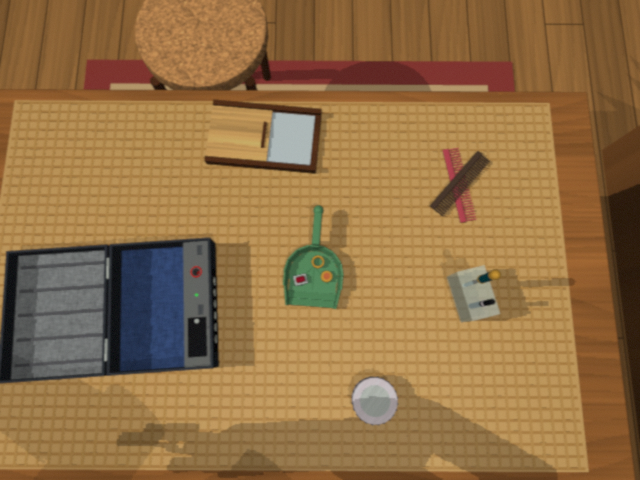

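View pics/scene0.png

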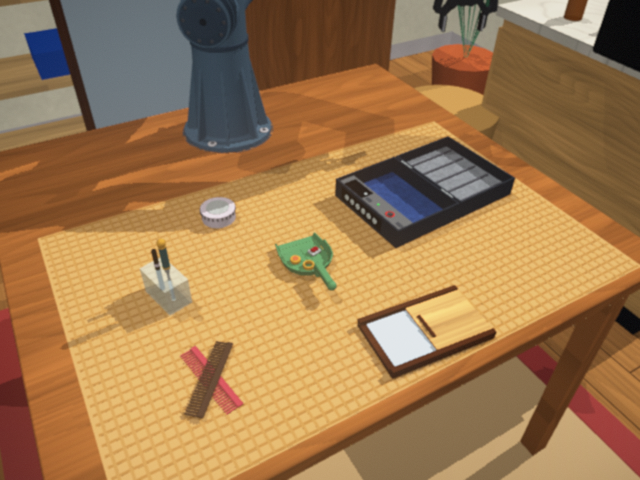

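```bash
python3 -m pendant '[[[31,-49,0,2.5,85],[31,-49,0,2.5,85],[31,-49,0,2.5,85],[31,-49,0,2.5,85],[31,-49,0,2.5,85],[31,-49,0,2.5,85],[31,-49,0,2.5,85],[31,-49,0,2.5,85]]]'
python3 -m pendant '[[[31,-49,0,0,85],[31,-49,0,0,60],[31,-49,-40,0,50],[20,-49,-40,0,50],[0,0,0,0,50]]]'
python3 - <<'E'
from h import *
st()
c=snap("wrist","w1")
for t in ("dish","dish_handle","dish_lip"): see("wrist",c,t)
c=snap("top")
for t in ("dish","dish_handle","dish_lip"): see("top",c,t)
E
```

```text
time_s: 2.6
eef_pos: [0.4822, 0.1318, 0.2316]
eef_rot: [0.0, 0.034, 0.999, 0.0]
wrist_force: [0.1, 0.8, -0.1]
opening: 0.993
time_s: 3.22
eef_pos: [0.5881, -0.0568, 0.1539]
eef_rot: [-0.003, 0.036, 0.999, 0.001]
wrist_force: [-0.2, 0.1, 0.3]
opening: 0.586
t 3.23 tcp [588.1 -56.8 153.9] yaxis deg 85.8 z [-0.006  0.001 -1.   ] F [-0.2  0.1  0.3] T [ 0.01 -0.01  0.01] open 0.586
wrist dish tip_of [534. -61.  -2.] pix [298.8 141.9] 0.67
wrist dish_handle tip_of [617. -70.  29.] pix [294.6 269. ] 0.86
wrist dish_lip tip_of [478. -56.  10.] pix [298.9  53.6] 0.58
top dish_handle tip_of [604. -64.  35.] pix [314.7 229.6] 0.87
```

View pics/w1.png

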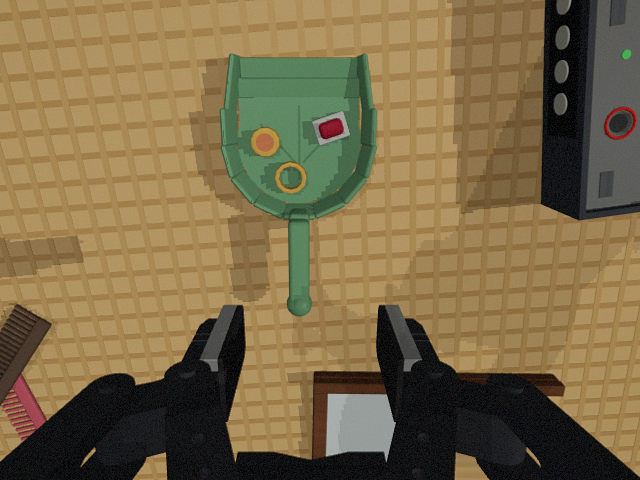

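```bash
python3 - <<'E'
from h import *
st(); c=snap("wrist")
print("knob end",ray(c,299,316,30e-3)*1e3,"knob mid",ray(c,299,303,.030)*1e3,"lip",ray(c,300,57,.009)*1e3, "hole",ray(c,620,123,.04)*1e3,"mirror front edge",ray(c,380,374,.018)*1e3)
E
```

```text
t 3.62 tcp [590.1 -53.1 159.5] yaxis deg 86.2 z [ 0.002 -0.001 -1.   ] F [-0.3  0.7  0.6] T [-0.03 -0.   -0.  ] open 0.586
knob end [658.88822593 -66.24340711  30.        ] knob mid [648.36410826 -65.45332867  30.        ] lip [482.86187221 -52.96057954   9.        ] hole [535.45139598 138.44513305  40.        ] mirror front edge [721.72874734  -6.0269398   18.        ]
```

```bash
python3 -m pendant '[[[12,-7,-40,0,50],[12,-7,-40,0,50],[0,0,-40,0,50],[0,0,-20,0,50],[0,0,0,0,50],[0,0,0,0,50]]]'
python3 - <<'E'
from h import *
st()
c=snap("wrist","w2")
E
```

```text
time_s: 4.42
eef_pos: [0.615, -0.0683, 0.02]
eef_rot: [0.001, 0.034, 0.999, -0.0]
wrist_force: [0.1, 0.3, 0.1]
opening: 0.581
t 4.42 tcp [615.  -68.3  20. ] yaxis deg 86.1 z [ 0.003 -0.001 -1.   ] F [0.1 0.3 0.1] T [-0.04 -0.05  0.03] open 0.581
```

View pics/w2.png

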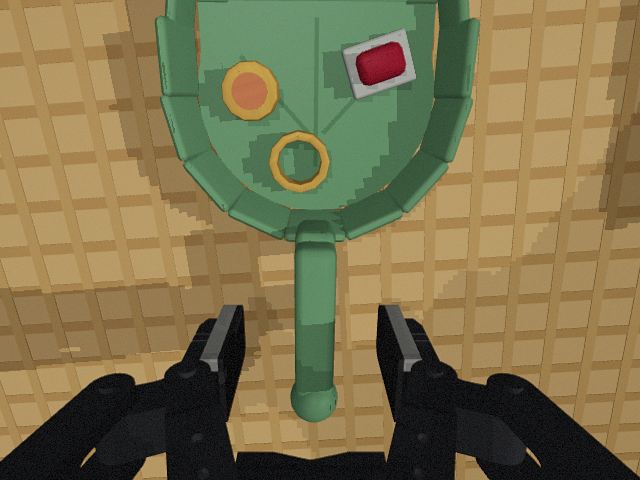

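```bash
python3 -m pendant '[[[0,2,-9,0,50],[0,0,0,0,30],[0,0,0,0,8],[0,0,0,0,8],[0,0,0,0,8],[0,0,0,0,8],[0,0,10,0,8],[0,0,20,0,8]]]'
python3 - <<'E'
from h import *
st()
E
```

```text
time_s: 5.48
eef_pos: [0.6128, -0.0658, 0.039]
eef_rot: [-0.001, 0.034, 0.999, 0.0]
wrist_force: [0.2, 0.0, -2.0]
opening: 0.153
t 5.47 tcp [612.8 -65.8  39. ] yaxis deg 86.1 z [-0.002  0.001 -1.   ] F [ 0.2  0.  -2. ] T [-0.09 -0.11  0.02] open 0.153
```

```bash
python3 -m pendant '[[[0,0,20,0,8],[0,10,26,0,8],[-2,22,26,0,8],[-2,34,18,0,8],[-4,38,6,0,8],[-4,38,0,0,8],[-4,38,0,0,8],[0,34,0,0,8]]]'
python3 -m pendant '[[[0,26,0,0,8],[0,16,0,0,8],[0,8,0,0,8],[0,0,0,0,8],[0,0,0,0,8]]]'
python3 - <<'E'
from h import *
st()
c=snap("wrist","w3")
for t in ("dish_lip","locket","brooch","ring","reset_hole","well","dish"): see("wrist",c,t)
E
```

```text
time_s: 6.48
eef_pos: [0.5977, 0.1494, 0.137]
eef_rot: [0.001, 0.034, 0.999, 0.0]
wrist_force: [0.2, 0.2, -2.6]
opening: 0.153
time_s: 7.1
eef_pos: [0.5978, 0.197, 0.1351]
eef_rot: [-0.0, 0.035, 0.999, -0.0]
wrist_force: [-0.2, 0.1, -1.2]
opening: 0.156
t 7.1 tcp [597.8 197.  135.1] yaxis deg 86.0 z [-0. -0. -1.] F [-0.2  0.1 -1.2] T [ 0.01 -0.18 -0.01] open 0.156
wrist locket tip_of [515. 177. 130.] pix [235.4  95.7] 0.62
wrist brooch tip_of [510. 224. 132.] pix [373.8  70.7] 0.95
wrist ring tip_of [508. 223. 132.] pix [370.4  63.2] 0.22
wrist reset_hole tip_of [508. 225. 129.] pix [376.   64.9] 0.57
wrist well tip_of [518. 201. 126.] pix [305.5 100.3] 0.4
wrist dish tip_of [515. 201. 126.] pix [305.1  90.4] 0.78
```

View pics/w3.png

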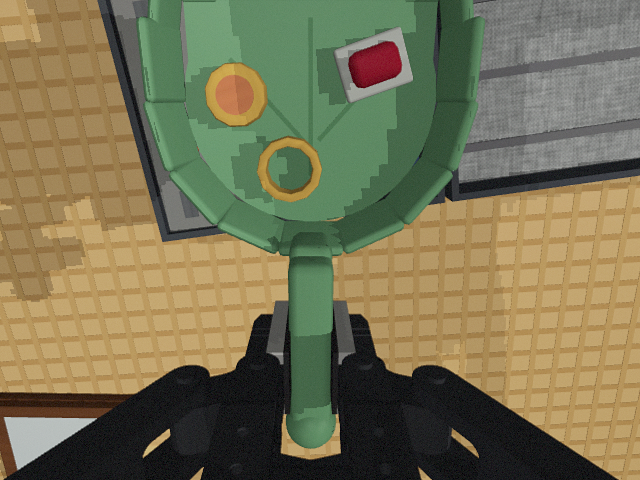

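```bash
for o in 1; do python3 -m pendant '[[[0,0,0,0,12],[0,0,0,0,12]]]'; python3 -m pendant '[[[0,0,0,0,12.8],[0,0,0,0,12.8]]]';python3 -c "
from h import *
st()
c=snap('wrist'); see('wrist',c,'dish_handle'); see('wrist',c,'brooch')
c=snap('scene','s1')
see('scene',c,'dish_lip');see('scene',c,'dish')"; done
```

```text
time_s: 7.75
eef_pos: [0.5976, 0.1979, 0.1351]
eef_rot: [-0.0, 0.034, 0.999, -0.0]
wrist_force: [0.9, 0.1, -1.7]
opening: 0.153
time_s: 8.0
eef_pos: [0.5977, 0.1979, 0.1351]
eef_rot: [0.0, 0.034, 0.999, -0.0]
wrist_force: [-0.4, 0.0, -2.0]
opening: 0.154
t 8.0 tcp [597.7 197.9 135.1] yaxis deg 86.1 z [ 0. -0. -1.] F [-0.4  0.  -2. ] T [-0.01 -0.16 -0.01] open 0.154
wrist dish_handle tip_of [599. 198. 153.] pix [311.5 347.9] 0.87
wrist brooch tip_of [511. 223. 132.] pix [369.1  72.3] 0.95
scene dish_lip tip_of [462. 207. 133.] pix [404.9 148.9] 0.82
scene dish tip_of [516. 208. 125.] pix [420.6 165.2] 0.63
```

```bash
P='python3 -m pendant'; cat > chk.py <<'E'
from h import *
o=st(); c=snap('wrist'); see('wrist',c,'brooch'); see('wrist',c,'locket'); see('wrist',c,'dish')
E
python3 -m pendant '[[[0,0,0,0,13.2],[0,0,0,0,13.2]]]'|tail -1; python3 chk.py; python3 -m pendant '[[[0,0,0,0,13.5],[0,0,0,0,13.5]]]'|tail -1; python3 chk.py
```

```text
opening: 0.157
t 8.55 tcp [597.6 197.9 135.1] yaxis deg 86.1 z [ 0. -0. -1.] F [-0.4 -0.1 -1.1] T [-0.04 -0.15 -0.01] open 0.157
wrist brooch tip_of [509. 224. 131.] pix [371.4  67.9] 0.71
wrist locket tip_of [516. 180. 128.] pix [241.8 100.2] 0.56
wrist dish tip_of [516. 202. 127.] pix [307.5  94.9] 0.86
opening: 0.162
t 9.0 tcp [597.7 197.9 135.1] yaxis deg 86.1 z [ 0.  0. -1.] F [-0.5  0.2 -2.1] T [ 0.03 -0.15  0.03] open 0.162
wrist brooch tip_of [507. 224. 132.] pix [372.3  60.1] 0.86
wrist locket tip_of [515. 179. 131.] pix [237.1  97.7] 0.71
wrist dish tip_of [519. 200. 124.] pix [302.1 103.5] 0.62
```

```bash
python3 -m pendant '[[[0,0,0,0,13.7],[0,0,0,0,13.7]]]'|tail -1; python3 chk.py; python3 -m pendant '[[[0,0,0,0,13.85],[0,0,0,0,13.85]]]'|tail -1; python3 chk.py
```

```text
opening: 0.159
t 9.45 tcp [597.6 197.9 135.1] yaxis deg 86.1 z [-0. -0. -1.] F [-0.5 -0.1 -3.2] T [-0.01 -0.12  0.06] open 0.159
wrist brooch tip_of [527. 222.  74.] pix [350.5 118.1] 0.85
wrist locket tip_of [533. 175.  82.] pix [251.5 139. ] 0.62
wrist dish tip_of [550. 202.  81.] pix [312.1 171.9] 0.6
opening: 0.161
t 9.9 tcp [597.6 197.9 135.2] yaxis deg 86.1 z [-0. -0. -1.] F [ 0.4  0.5 -1.4] T [-0.04 -0.02  0.04] open 0.161
wrist brooch tip_of [532. 208.   9.] pix [319.8 125. ] 0.66
wrist locket tip_of [501. 180.  15.] pix [269.7  73.8] 0.75
wrist dish tip_of [576. 197.  71.] pix [306.5 220.1] 0.62
```

```bash
python3 -m pendant '[[[0,0,0,0,5],[0,0,0,0,5]]]'|tail -1; python3 - <<'E'
from h import *
st(); a=snap("wrist")["img"]; b=snap("scene")["img"][80:280,280:540]
b=cv2.resize(b,(480,370)); a=cv2.resize(a,(320,240))
im=np.zeros((370,800,3),np.uint8); im[:,:480]=b; im[:240,480:]=a
cv2.imwrite("pics/d1.png",im[:,:,::-1])
E
```

```text
opening: 0.152
t 10.35 tcp [597.6 197.9 135.1] yaxis deg 86.1 z [-0. -0. -1.] F [ 0.2 -0.6 -1.5] T [-0.03 -0.02 -0.04] open 0.152
```

View pics/d1.png

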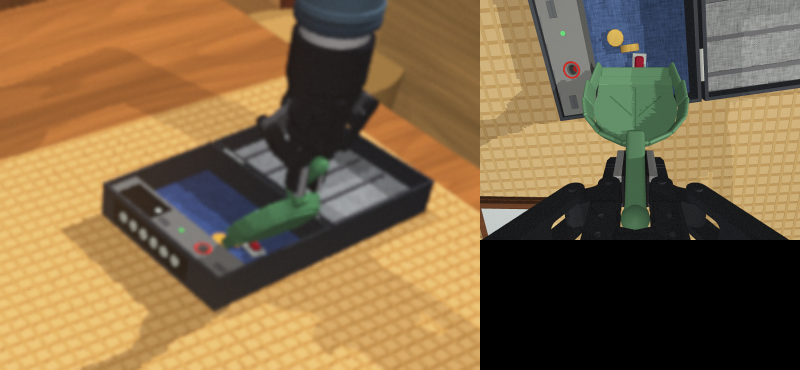

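```bash
python3 -m pendant '[[[0,0,30,0,5],[0,0,40,0,5],[0,-20,20,0,5],[-10,-40,0,0,5],[-15,-50,0,0,5],[-15,-50,0,0,5],[-15,-50,0,0,5],[-15,-40,0,0,5]]]'
python3 -m pendant '[[[-8,-16,-10,0,5],[0,0,0,0,5],[0,0,0,0,5]]]'
python3 - <<'E'
from h import *
st(); c=snap("wrist"); see("wrist",c,"dish_lip"); see("wrist",c,"dish")
b=c["img"]; c=snap("scene"); see("scene",c,"dish_lip"); see("scene",c,"dish");see("scene",c,"dish_handle")
a=c["img"][80:330,180:560]
im=np.zeros((400,800,3),np.uint8); im[:263,:400]=cv2.resize(a,(400,263)); im[:300,400:]=cv2.resize(b,(400,300))
cv2.imwrite("pics/d2.png",im[:,:,::-1])
E
```

```text
time_s: 11.45
eef_pos: [0.5263, -0.0549, 0.2246]
eef_rot: [-0.0, 0.035, 0.999, -0.0]
wrist_force: [0.9, 0.6, -2.0]
opening: 0.157
time_s: 11.82
eef_pos: [0.5197, -0.0673, 0.2148]
eef_rot: [-0.0, 0.034, 0.999, 0.0]
wrist_force: [0.6, 0.1, -1.5]
opening: 0.157
t 11.82 tcp [519.7 -67.3 214.8] yaxis deg 86.1 z [-0.     0.001 -1.   ] F [ 0.6  0.1 -1.5] T [ 0.01 -0.06  0.01] open 0.157
wrist dish_lip tip_of [454. -63. 114.] pix [311.1 128.2] 0.94
wrist dish tip_of [500. -64. 151.] pix [313.5 223. ] 0.57
scene dish_lip tip_of [457. -60. 112.] pix [287.4 193. ] 0.7
scene dish tip_of [496. -65. 149.] pix [294.7 188.4] 0.61
scene dish_handle tip_of [519. -64. 237.] pix [301.  152.7] 0.94
```

View pics/d2.png

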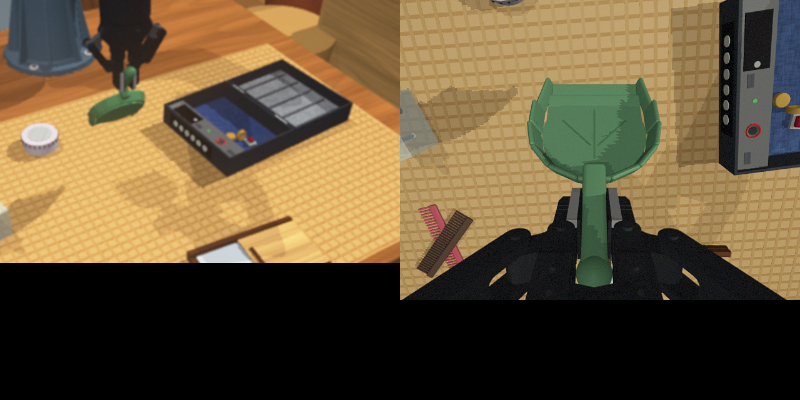

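```bash
python3 -m pendant '[[[0,0,-40,0,8],[0,0,-40,0,8],[0,0,-25,0,8],[22,-1,-12,0,8],[21,-1,-16,0,8],[18,-1,-19,0,8],[15,-1,-21,0,8]]]'
python3 - <<'E'
from h import *
st(); c=snap("scene"); see("scene",c,"dish_lip"); see("scene",c,"dish");see("scene",c,"dish_handle")
E
```

```text
time_s: 13.05
eef_pos: [0.5966, -0.072, 0.0421]
eef_rot: [0.0, 0.034, 0.999, -0.0]
wrist_force: [-1.8, 0.7, 2.2]
opening: 0.151
t 13.05 tcp [596.6 -72.   42.1] yaxis deg 86.1 z [ 0. -0. -1.] F [-1.8  0.7  2.2] T [-0.    0.65  0.02] open 0.151
scene dish_lip tip_of [ 329. -160.    1.] pix [218.3 217.4] 0.58
scene dish tip_of [523. -62.   6.] pix [303.2 255.3] 0.84
scene dish_handle tip_of [592. -70.  64.] pix [317.5 256.1] 0.97
```

```bash
python3 -m pendant '[[[10,-1,-15,0,8],[4,0,-10,0,8],[1,0,-4,0,8],[0,0,0,0,8]]]'
python3 - <<'E'
from h import *
st(); c=snap("scene"); see("scene",c,"dish_lip"); see("scene",c,"dish");see("scene",c,"dish_handle")
E
```

```text
time_s: 13.75
eef_pos: [0.6111, -0.0732, 0.0138]
eef_rot: [0.001, 0.034, 0.999, -0.0]
wrist_force: [1.1, 0.2, 2.6]
opening: 0.15
t 13.75 tcp [611.1 -73.2  13.8] yaxis deg 86.1 z [ 0.001 -0.    -1.   ] F [1.1 0.2 2.6] T [0.04 0.13 0.03] open 0.15
scene dish_lip tip_of [477. -62.   7.] pix [292.2 241.2] 0.95
scene dish tip_of [528. -64.  -0.] pix [303.7 259.4] 0.59
scene dish_handle tip_of [607. -74.  36.] pix [319.7 273.3] 0.92
```

```bash
python3 -m pendant '[[[0,0,-2,0,8],[0,0,0,0,16],[0,0,0,0,30],[0,0,0,0,45],[0,0,0,0,45],[0,0,30,0,45],[0,0,50,0,45],[0,0,50,0,45]]]'
python3 -m pendant '[[[-8,-30,50,3,45],[-8,-55,40,3,45],[-8,-55,0,3,45],[-8,-55,0,3,45],[-8,-50,0,3,45],[0,0,0,0,45],[0,0,0,0,45]]]'
python3 - <<'E'
from h import *
st(); c=snap("wrist","k1"); 
for t in ("stick_handle","holder","stick"): see("wrist",c,t)
for p in ((515,-317,58),(515,-317,147)): print(pix(c,np.array(p)/1e3))
c=snap("scene"); see("scene",c,"stick_handle"); see("scene",c,"holder"); see("scene",c,"dish"); see("scene",c,"dish_lip"); see("scene",c,"dish_handle")
c=snap("top"); see("top",c,"dish"); see("top",c,"dish_lip")
E
```

```text
time_s: 14.95
eef_pos: [0.6102, -0.073, 0.1421]
eef_rot: [-0.0, 0.034, 0.999, 0.0]
wrist_force: [0.6, -0.8, -0.4]
opening: 0.527
time_s: 15.82
eef_pos: [0.5711, -0.3129, 0.2273]
eef_rot: [-0.0, -0.096, 0.995, 0.001]
wrist_force: [0.1, 0.1, 0.9]
opening: 0.528
t 15.82 tcp [ 571.1 -312.9  227.3] yaxis deg 101.0 z [-0.     0.001 -1.   ] F [0.1 0.1 0.9] T [ 0.01 -0.02  0.  ] open 0.528
wrist stick_handle tip_of [ 522. -318.  113.] pix [317.8 154.2] 0.57
wrist holder tip_of [ 500. -324.    2.] pix [313.7 112.1] 0.57
wrist stick tip_of [ 519. -318.   10.] pix [316.1 137.1] 0.76
[319.9 136.5]
[323.6 149.3]
scene stick_handle tip_of [ 515. -317.  111.] pix [164.6 255.9] 0.56
scene holder tip_of [ 499. -323.    2.] pix [168.5 296.2] 0.76
scene dish tip_of [528. -64.  -2.] pix [303.4 260.5] 0.97
scene dish_lip tip_of [479. 210.   5.] pix [403.7 203.2] 0.61
scene dish_handle tip_of [610. -68.  32.] pix [323.5 274.4] 0.64
top dish tip_of [527. -70.   5.] pix [318.5 277.1] 0.91
top dish_lip tip_of [476. -59.   6.] pix [311.6 307.2] 0.9
```

View pics/k1.png

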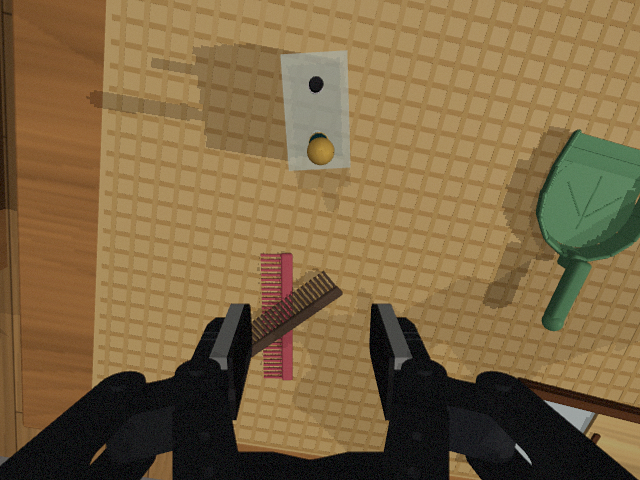

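```bash
python3 - <<'E'
from h import *
o=st(); c=snap("wrist")
print(ray(c,320.5,151,.141)*1e3, ray(c,316,84,.101)*1e3)
# pixel of the grip line: project tcp-axis
p=np.array(o["eef_pos"]); 
for z in (.141,.111): print(pix(c,[p[0],p[1],z]))
E
```

```text
t 16.48 tcp [ 571.4 -313.2  227.7] yaxis deg 101.1 z [ 0. -0. -1.] F [-0.1 -0.2  0.1] T [-0.03 -0.03 -0.  ] open 0.527
[ 517.06325784 -318.60090931  141.        ] [ 482.42674038 -327.55781873  101.        ]
[310.9 245.8]
[310.9 230.8]
```

```bash
python3 -m pendant '[[[-34,-3,0,3,45],[-20,-2,0,0,45],[0,0,-40,0,45],[0,0,-40,0,45],[0,0,-40,0,45],[0,0,-16,0,45],[0,0,0,0,45]]]'
python3 - <<'E'
from h import *
st(); c=snap("wrist","k2"); see("wrist",c,"stick_handle")
E
```

```text
time_s: 17.4
eef_pos: [0.5169, -0.318, 0.0909]
eef_rot: [-0.001, -0.122, 0.992, 0.001]
wrist_force: [1.2, 0.2, -0.8]
opening: 0.526
t 17.4 tcp [ 516.9 -318.    90.9] yaxis deg 104.1 z [-0.001  0.001 -1.   ] F [ 1.2  0.2 -0.8] T [ 0.01  0.   -0.02] open 0.526
wrist stick_handle tip_of [ 520. -318.  109.] pix [308.6 352.5] 0.9
```

View pics/k2.png

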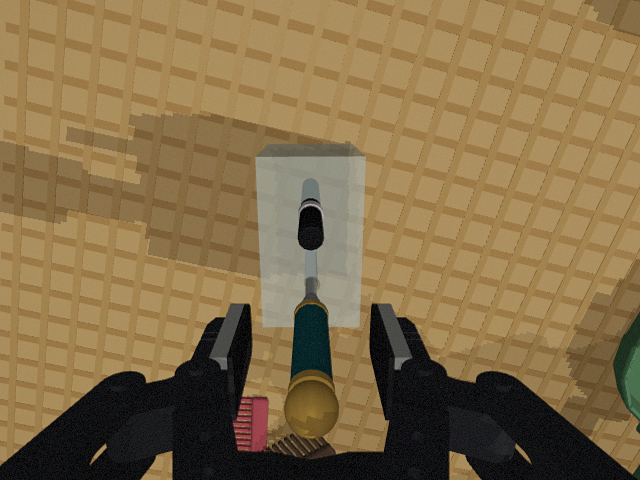

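```bash
python3 -m pendant '[[[0,0,0,0,25],[0,0,0,0,5],[0,0,0,0,5],[0,0,0,0,5],[0,0,10,0,5],[0,0,20,0,5],[0,0,30,0,5],[0,0,40,0,5]]]'
python3 - <<'E'
from h import *
o=st(); c=snap("wrist"); see("wrist",c,"stick_handle"); see("wrist",c,"stick");see("wrist",c,"holder")
c=snap("scene"); see("scene",c,"stick_handle"); see("scene",c,"stick"); see("scene",c,"holder"); see("scene",c,"reset_hole")
c=snap("top"); see("top",c,"reset_hole")
E
```

```text
time_s: 18.5
eef_pos: [0.5168, -0.3179, 0.193]
eef_rot: [-0.001, -0.122, 0.992, 0.0]
wrist_force: [0.8, 0.0, -0.4]
opening: 0.134
t 18.5 tcp [ 516.8 -317.9  193. ] yaxis deg 104.1 z [-0.001  0.001 -1.   ] F [ 0.8  0.  -0.4] T [ 0.06 -0.    0.03] open 0.134
wrist stick_handle tip_of [ 518. -320.  209.] pix [305.2 341.4] 0.57
wrist stick tip_of [ 520. -318.  109.] pix [309.5 252.1] 0.57
wrist holder tip_of [ 500. -323.   -0.] pix [309.5 183.2] 0.79
scene stick_handle tip_of [ 517. -319.  212.] pix [152.9 208.4] 0.58
scene stick tip_of [ 517. -318.  113.] pix [163.8 256.1] 0.71
scene holder tip_of [ 502. -318.    5.] pix [171.4 295.3] 0.72
scene reset_hole tip_of [527. 133.  40.] pix [389.2 212.9] 0.69
top reset_hole tip_of [532. 130.  38.] pix [196.9 271.1] 0.87
```

```bash
python3 -m pendant '[[[0,30,0,0,5],[2,58,0,0,5],[2,60,0,0,5],[2,60,0,0,5],[2,60,0,0,5],[2,60,0,0,5],[2,60,0,0,5],[2,50,0,0,5]]]'
python3 -m pendant '[[[0,13,-20,0,5],[0,0,-10,0,5],[0,0,0,0,5],[0,0,0,0,5]]]'
python3 - <<'E'
from h import *
o=st(); c=snap("wrist","r1"); see("wrist",c,"reset_hole"); see("wrist",c,"stick"); see("wrist",c,"stick_handle")
p=np.array(o["eef_pos"]); 
print(pix(c,[p[0],p[1],.04]), pix(c,[p[0],p[1],p[2]+.0187-.103]))
c=snap("top"); see("top",c,"reset_hole"); see("top",c,"stick_handle")
c=snap("scene"); see("scene",c,"reset_hole"); see("scene",c,"stick");see("scene",c,"stick_handle")
E
```

```text
time_s: 20.05
eef_pos: [0.5309, 0.122, 0.1914]
eef_rot: [-0.0, -0.123, 0.992, 0.0]
wrist_force: [0.0, 0.3, -0.7]
opening: 0.133
time_s: 20.55
eef_pos: [0.5318, 0.1317, 0.162]
eef_rot: [0.0, -0.122, 0.993, -0.0]
wrist_force: [0.1, 0.1, 0.0]
opening: 0.135
t 20.55 tcp [531.8 131.7 162. ] yaxis deg 104.0 z [ 0. -0. -1.] F [0.1 0.1 0. ] T [0.   0.02 0.01] open 0.135
wrist reset_hole tip_of [534. 135.  38.] pix [315.  231.3] 0.85
wrist stick tip_of [532. 133.  81.] pix [312.6 250. ] 0.6
wrist stick_handle tip_of [531. 131. 178.] pix [310.4 339.1] 0.71
[311.  228.4] [311. 247.]
top reset_hole tip_of [531. 128.  38.] pix [198.  271.9] 0.82
top stick_handle tip_of [528. 134. 182.] pix [165.4 258.4] 0.64
scene reset_hole tip_of [527. 134.  43.] pix [389.3 211.8] 0.58
scene stick tip_of [529. 134.  79.] pix [391.7 197.8] 0.55
```

View pics/r1.png

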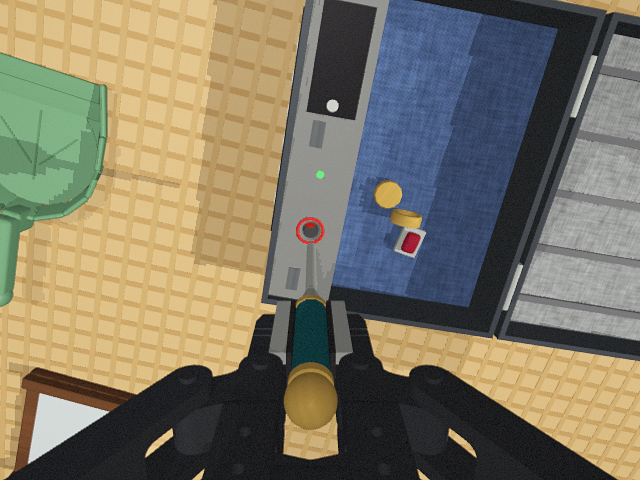

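```bash
python3 - <<'E'
from h import *
o=st(); c=snap("wrist"); im=c["img"]; a=im.astype(int)
m=((a[...,0]>130)&(a[...,1]<70)&(a[...,2]<80)).astype(np.uint8); m[:,340:]=0; m[:200]=0; m[260:]=0
pts=np.argwhere(m)[:,::-1].astype(np.float32); (u,v),ax,an=cv2.fitEllipse(cv2.convexHull(pts)); print(len(pts),u,v,ax,an, ray(c,u,v,.041)*1e3)
cv2.imwrite("pics/r2.png",cv2.resize(im[190:310,250:370],(600,600),interpolation=cv2.INTER_NEAREST)[:,:,::-1])
p=np.array(o["eef_pos"]); print(pix(c,[p[0],p[1],.041]),pix(c,[p[0],p[1],p[2]+.0187-.103]))
E
```

```text
t 21.1 tcp [531.4 132.7 161.7] yaxis deg 104.1 z [ 0. -0. -1.] F [-0.3 -0.2  0.2] T [-0.   -0.01  0.  ] open 0.132
211 307.8540954589844 230.76002502441406 (26.398265838623047, 27.407455444335938) 86.79383087158203 [532.99657182 131.01069735  41.        ]
[310.9 229.1] [311.  247.1]
```

View pics/r2.png

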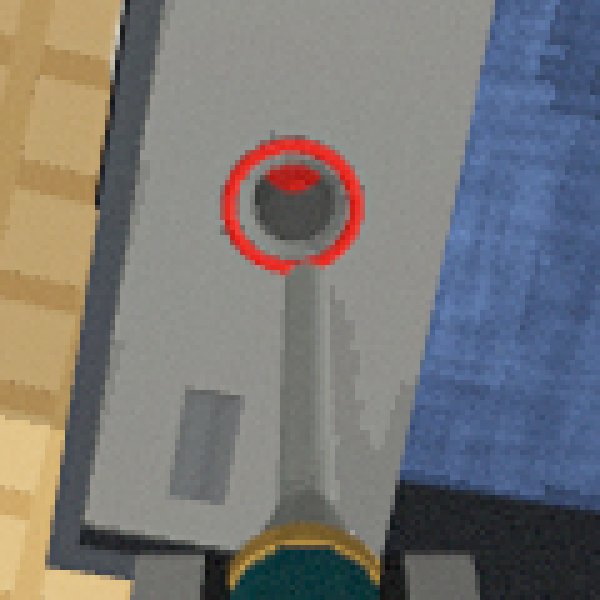

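```bash
python3 -m pendant '[[[1.5,-1.8,-15,0,5],[0,0,-15,0,5],[0,0,0,0,5],[0,0,0,0,5]]]'
python3 - <<'E'
from h import *
o=st(); c=snap("wrist"); im=c["img"]; a=im.astype(int)
m=((a[...,0]>130)&(a[...,1]<70)&(a[...,2]<80)).astype(np.uint8); m[:,340:]=0; m[:200]=0; m[275:]=0
pts=np.argwhere(m)[:,::-1].astype(np.float32); (u,v),ax,an=cv2.fitEllipse(cv2.convexHull(pts)); print(len(pts),u,v,ax,an, ray(c,u,v,.041)*1e3)
p=np.array(o["eef_pos"]); print(pix(c,[p[0],p[1],.041]),pix(c,[p[0],p[1],p[2]+.0187-.103]))
cv2.imwrite("pics/r3.png",cv2.resize(im[190:310,250:370],(600,600),interpolation=cv2.INTER_NEAREST)[:,:,::-1])
E
```

```text
time_s: 21.65
eef_pos: [0.5327, 0.1309, 0.1313]
eef_rot: [-0.0, -0.122, 0.992, 0.0]
wrist_force: [0.6, 0.0, -0.4]
opening: 0.132
t 21.65 tcp [532.7 130.9 131.3] yaxis deg 104.1 z [-0.001 -0.    -1.   ] F [ 0.6  0.  -0.4] T [-0.01  0.02  0.04] open 0.132
251 310.9909362792969 244.3553924560547 (29.437854766845703, 30.994054794311523) 93.55949401855469 [533.03567579 131.01388672  41.        ]
[311.  243.8] [311.  247.2]
```

View pics/r3.png

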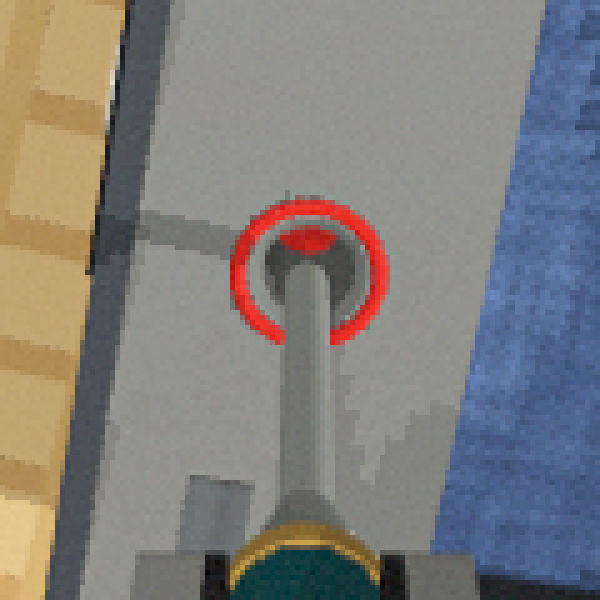

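```bash
python3 -m pendant '[[[0,0,-8,0,5],[0,0,-8,0,5],[0,0,-6,0,5],[0,0,-3,0,5],[0,0,0,0,5],[0,0,0,0,5]]]'; python3 -m pendant '[[[0,0,-2,0,5],[0,0,0,0,5],[0,0,0,0,5]]]'; python3 -m pendant '[[[0,0,-1,0,5],[0,0,0,0,5],[0,0,0,0,5]]]'
```

```text
time_s: 22.45
eef_pos: [0.533, 0.1309, 0.1068]
eef_rot: [0.0, -0.122, 0.992, -0.0]
wrist_force: [-0.2, -0.6, 0.3]
opening: 0.135
time_s: 22.82
eef_pos: [0.5329, 0.1309, 0.1047]
eef_rot: [0.0, -0.122, 0.992, -0.0]
wrist_force: [0.5, 0.2, 0.3]
opening: 0.136
time_s: 23.2
eef_pos: [0.5328, 0.1309, 0.1036]
eef_rot: [-0.0, -0.122, 0.992, -0.0]
wrist_force: [0.3, -0.3, -0.7]
opening: 0.136
```

```bash
for i in 1; do python3 -m pendant '[[[0,0,-1,0,5],[0,0,0,0,5],[0,0,0,0,5]]]'|sed -n '2p;4p'; python3 -m pendant '[[[0,0,-1,0,5],[0,0,0,0,5],[0,0,0,0,5]]]'|sed -n '2p;4p'; python3 -m pendant '[[[0,0,-1,0,5],[0,0,0,0,5],[0,0,0,0,5]]]'|sed -n '2p;4p'; python3 -m pendant '[[[0,0,-1,0,5],[0,0,0,0,5],[0,0,0,0,5]]]'|sed -n '2p;4p'; done
```

```text
eef_pos: [0.533, 0.1309, 0.1028]
wrist_force: [-0.5, -1.5, 1.8]
eef_pos: [0.533, 0.1309, 0.1017]
wrist_force: [0.3, -0.5, 1.7]
eef_pos: [0.5329, 0.1309, 0.1007]
wrist_force: [-0.7, 0.5, 2.2]
eef_pos: [0.5329, 0.1309, 0.0997]
wrist_force: [-0.3, -0.1, 3.6]
```

```bash
python3 -m pendant '[[[0,0,-0.5,0,5],[0,0,0,0,5],[0,0,0,0,5]]]'|sed -n '2p;4p'; python3 -m pendant '[[[0,0,-0.5,0,5],[0,0,0,0,5],[0,0,0,0,5]]]'|sed -n '2p;4p'
```

```text
eef_pos: [0.5329, 0.1309, 0.0992]
wrist_force: [0.0, -0.2, 4.0]
eef_pos: [0.533, 0.1309, 0.0988]
wrist_force: [0.3, -0.6, 5.0]
```

```bash
python3 -m pendant '[[[0,0,-0.4,0,5],[0,0,0,0,5],[0,0,0,0,5]]]'|sed -n '2p;4p'; python3 -m pendant '[[[0,0,-0.3,0,5],[0,0,0,0,5],[0,0,0,0,5]]]'|sed -n '2p;4p'
```

```text
eef_pos: [0.5331, 0.1309, 0.0986]
wrist_force: [-1.0, -0.7, 6.4]
eef_pos: [0.5332, 0.131, 0.0985]
wrist_force: [-0.9, -0.2, 8.1]
```

```bash
python3 -m pendant '[[[0,0,-0.4,0,5],[0,0,0,0,5],[0,0,0,0,5],[0,0,0,0,5]]]'|sed -n '2p;4p'; python3 - <<'E'
from h import *
st(); c=snap("wrist")
for t in ("locket","brooch","ring","stick_handle"): see("wrist",c,t)
c=snap("top")
for t in ("dish","dish_lip","holder","combs","mirror","hairpin_box"): see("top",c,t)
c=snap("scene")
for t in ("dish","dish_lip","dish_handle","holder","combs","mirror","hairpin_box"): see("scene",c,t)
st(); print(order.hand_in())
E
```

```text
eef_pos: [0.5334, 0.131, 0.0984]
wrist_force: [-1.1, -0.9, 10.6]
t 26.7 tcp [533.4 131.   98.4] yaxis deg 104.1 z [ 0.001  0.    -1.   ] F [-1.1 -0.9 10.6] T [-0.04  0.34  0.03] open 0.134
wrist locket tip_of [502. 180.  13.] pix [408.4 216.4] 0.9
wrist brooch tip_of [531. 208.   9.] pix [435.4 270.1] 0.86
wrist ring tip_of [522. 200.  21.] pix [433.8 260.2] 0.91
wrist stick_handle tip_of [535. 133. 114.] pix [315.5 344.6] 0.7
top dish tip_of [526. -67.   8.] pix [316.4 277.8] 0.75
top dish_lip tip_of [475. -59.   8.] pix [311.9 307.9] 0.56
top holder tip_of [ 502. -321.    4.] pix [465.4 292.5] 0.88
top combs tip_of [ 696. -321.    3.] pix [458.6 184.7] 0.9
top mirror tip_of [787.  31.  -4.] pix [264.2 138.3] 0.63
top hairpin_box tip_of [ 330. -158.    3.] pix [371.5 397.6] 0.7
scene dish tip_of [527. -64.  -2.] pix [303.5 259.9] 0.84
scene dish_lip tip_of [473. -61.   8.] pix [291.8 239.6] 0.56
scene dish_handle tip_of [607. -68.  29.] pix [322.4 274.9] 0.96
scene holder tip_of [ 500. -321.    5.] pix [169.5 295.7] 0.81
scene combs tip_of [ 698. -322.   -1.] pix [210.3 380. ] 0.77
scene mirror tip_of [783.  31.   0.] pix [424.1 331.2] 0.58
scene hairpin_box tip_of [ 328. -158.    6.] pix [218.9 214.8] 0.66
t 27.7 tcp [533.3 131.   98.4] yaxis deg 104.1 z [ 0.001  0.    -1.   ] F [-0.5  0.1  8.9] T [0.04 0.32 0.01] open 0.132
the job is handed in; nothing more can be done
None
```

The job is done and handed in at about 27.7 s, with the stick still gripped and holding the reset button down.

- **Jewellery:** I loosened the grip over the well so the dish drooped and poured. The last check puts the locket, brooch and ring in the well, with the ring leaning on the other pieces.
- **Dish:** I set it back empty and flat on the table, within about a centimetre of where it started.
- **Reset button:** I lifted the stick straight out of the holder and lowered its point through the red-ringed hole. Resistance began at about 2 N. After about 4 to 5 mm of travel the button came up solid against its stop. I finished with a steady push of 9–11 N, well under the 40 N limit.
- **Other things:** The mirror, combs, hairpin box and glass holder read within a few millimetres of their starting positions, about as close as the detectors can measure.

No check failed. In the last check the detectors disagreed by 6 mm at most, on the mirror's height. One or two low-confidence misreadings earlier, such as a wrong dish lip, I ignored.

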